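Ring the lock bell, then draw and hold the sluice rod at its mark

ROBOT

A 6-joint arm with a two-finger parallel gripper is mounted at the origin on the work surface. World frame = base frame: x ahead of the robot, y to its left, z up, the work surface at z = 0. Lengths are in m, angles in rad, forces in N, time in s.
With the tool pointing down it reaches from about 0.375 to 0.9 m from the base axis. Payload 3.1 kg.
Tool frame: the origin (TCP) lies midway between the tips of the shut fingers; the grasp point (between the pads) lies 19 mm behind it; z points along the fingers, x is the direction in which the jaws open and shut, and the axes are right-handed (so a half turn about z gives the same grasp; the last joint's range is limited). The gripper opens to 87 mm and grips with 3 to 60 N. Pads are 19 mm wide; open, the fingers measure 117 mm over their backs; the gripper's body (75 mm by 190 mm) begins 51 mm behind the grasp point.
Start: joints at [0.947, 0.527, 1.433, -0, 1.181, -0.178], TCP at [0.269, 0.564, 0.199] pointing down, gripper open.
Joint ranges: [-3.08, 3.08], [-0.75, 2.2], [0.22, 2.44], [-1.43, 4.57], [0, 2.65], [-2.85, 2.85]. Speed limits (rad/s): [2.79, 2.79, 3.14, 3.14, 3.14, 3.14].

INTERFACE

Orientations are given as a unit quaternion [x, y, z, w].
In Python, from rig import * gives the robot as it stands.
- The arm moves only by the tool drive_tool, never from a script. Its argument "plan" is a list of rows, each an object with "offset": the shift along the tool's x, y, z in cm, a list of three; "delta_rot": the turn, a rotation vector about the tool's x, y, z in degrees, a list of three; "jaw": the finger opening in cm, from 0 to 8.7. In form: [{"offset": [dx, dy, dz], "delta_rot": [wx, wy, wz], "jaw": jaw}, ...]. A call has exactly 8 rows; each row is the pose to reach, as a shift and turn from the pose commanded when the call began, along the tool's axes at that moment; what a row does not reach only later rows make up. A row lasts 1/12 s, in which the tool goes at most 41.7 mm and 7.16 degrees, less where a joint would pass 70% of its speed; a pose out of reach is approached as far as the arm can. A call with a gripper value outside its range is refused whole. The fingers move at their own pace and stop on an object; "squeeze" is the grip in N (left out, the last holds). Time passes only in rows, so rows that repeat a pose let the fingers close, or fill a call up. It gives the time, the measured TCP pose, the force and the opening at its end, in the units of the state.
- get_obs(): the state, without advancing time (a new reading comes with each control period).
- camera(name): name is "scene" or "top"; returns the picture (480x640x3 uint8, red, green, blue); there is no depth.
- calibration(name): a dict with "K" (3x3 intrinsics, pixels), "distortion" ([k1, k2, p1, p2, k3] as OpenCV has them; the pictures are not rectified), "pose" (4x4, takes a point from camera to world coordinates). Camera axes: x right, y down, z forward; pixel columns grow to the right and rows downward; lengths in m; the calibration is good to about 2 mm. A picture is of the moment at which its call begins. calibration takes no time and is no camera call.
- hand_in(): hands the job in, once; it reports no verdict.
The state is a dict: "time": time; "q": joint angles; "joint_velocities": joint speeds; "joint_torque": joint torques, N m; "position": TCP position; "tool_rot": TCP orientation; "ft_force": force on the tool from outside, world axes, zero at the start; "moment": the same for the moment, N m; "grip_width": finger opening in m.
Only numpy, scipy, OpenCV 4.12 (cv2) and the standard library are available. Lean on these libraries where they do the work, as an engineer would, in place of code of your own. Each camera call takes 0.05 s, during which the arm holds its last target.

TASK

Warn the boats first: press the bell's plunger right down to its stop, keep it down for a moment, and let it spring back up. Then take the upright grip of the sprung sluice rod, pull the rod out of its tube until the dark band around it is half out of the tube's mouth, and finish while still holding it there with the gripper, because the spring would draw it back. Leave the other things on the shelf where they are.

Things in the scene. Friction and masses are not known exactly. Their poses are not given: they have to be found in the camera images.
- bell: Fixed desk bell: steel dome 78 mm across on a black foot 90 mm across, dome and neck 61 mm high, with an upright plunger on top. Origin on the shelf at the bell's axis, z up. It stands on one side (left or right), the draw rod on the other.
- bell_plunger (a joint): Bell plunger travel in m: 0 up at rest, 0.012 fully down on its stop. Spring: 2.1 N to start it, 6.3 N at the stop; it springs back up when let go. Count it as down on the stop from 0.0105, as back up below 0.003.
- bell_head_top (a point): Centre of the top of the plunger's round flat aluminium head (30 mm across, 10 mm thick), 85 mm above the shelf when up, 73 mm when down. Moves with the plunger.
- draw_unit: Sluice draw unit, fixed: base plate 190 x 80 x 10 mm, two brackets (80 mm high, 40 wide), a level grey tube (30 mm across, axis 60 mm above the shelf) and the sliding rod in it. Origin on the shelf right below the grip's home position; z up, +x along the tube away from the grip: the rod pulls out to -x (towards the robot, yaw within 0.4 rad). Plate spans x = 35 to 225 mm, tube 45 to 205.
- draw_rod (a joint): How far the rod is pulled out, m: 0 home, 0.070 when the middle of its dark band is at the tube's mouth, 0.100 hard end stop beyond the mark. Inner spring: about 5.4 N at 0, 11.7 N at 0.070 (90 N/m), plus 0.5 N friction; it returns the rod home when let go.
- rod_grip (a point): Point on the axis of the rod's upright black grip, 95 mm above the shelf, a good height to grasp; moves with the rod. The grip is a block 26 mm along the rod, 18 mm across it, from 45 to 120 mm above the shelf, on the outer end of the rod (12 mm thick, ferrule 17 mm thick next to the grip). 32 mm of free rod lie between grip and tube at home. Axes as draw_unit.
- rod_band (a point): Middle of the dark band (10 mm wide, 13.6 mm across) around the bright steel rod: the length mark, 115 mm behind the grip's middle. Hidden 70 mm inside the tube at home; moves with the rod.
- tube_mouth (a point): Centre of the tube's open end (dark collar 36 mm across), where the rod comes out; 45 mm from the grip's middle at home. Axes as draw_unit.
- first_aid_tin: Bystander: blue plastic first aid tin 134 x 194 x 65 mm, lying flat. Origin centre of underside.
- padlock: Bystander: steel padlock lying flat, body 45 x 50 x 22 mm plus shackle towards its +x. Origin under the body's centre.
- whistle: Bystander: white enamel whistle about 47 mm long, 22 mm high. Origin under its round chamber; mouthpiece towards its +x.
- mallet: Bystander: orange rubber mallet lying down, 277 mm long; head 100 mm wide and 64 mm thick towards its +x. Origin on the shelf under the handle, 100 mm from the head's axis.
There are look-alikes about, which are no part of the job. There is more than one size of the bell; the job needs the middle-sized.

How it is judged:
On the way, in this order (a step that is already met when the one before it is completed fails the run):
1. the bell plunger is pressed down to its stop (value of joint bell_plunger above 0.0105 m), for 0.2 s.
2. the bell plunger has been let up, and the rod is drawn so that its band is at the tube's mouth, held by the gripper (value of joint bell_plunger below 0.003 m and value of joint draw_rod between 0.064 and 0.076 m and contact force between the fingers and draw_unit above 3 N), for 0.3 s.
At the end, for the whole second after the job is handed in: The rod is pulled out with the middle of its band within 6 mm of the tube's mouth (joint 0.064 to 0.076), steady (under 10 mm/s), the gripper's fingers bear on it with more than 3 N, the bell plunger is back up (under 3 mm), and each bystander is within 20 mm of where it began (all of step 2 and velocity of joint draw_rod between -0.01 and 0.01 m/s and distance of each of first_aid_tin, padlock, whistle, mallet from where it was at the start of the episode below 0.02 m); the arm keeps its last pose, push and grip.
It fails at once if a bystander is pushed more than 20 mm from its place (not (distance of each of first_aid_tin, padlock, whistle, mallet from where it was at the start of the episode below 0.02 m)).
It also fails if it takes over 45 s, if anything falls off the work surface, if the arm or the gripper's body presses on something with over 40 N, if the wrist force passes 120 N, or if a joint passes its speed limit or range.

## Working session

There is one attempt and no reset: what is moved stays moved. The work goes in short steps, Python scripts to look and compute and a tool call to move; the robot and the scene stay as the last step left them, time stands still between calls to the robot, and variables do not carry over. Pictures are saved under pics/ and viewed, and the job is handed in when it is done.

Besides the shell and the picture viewer there is one more tool, called as a command line: name --argument value ..., lists and objects as JSON in quotes. drive_tool: Moves the arm, as the interface text tells. Its arguments: {"type":"object","properties":{"plan":{"type":"array","items":{"type":"object","properties":{"offset":{"type":"array","items":{"type":"number"}},"delta_rot":{"type":"array","items":{"type":"number"}},"jaw":{"type":"number"}}}},"squeeze":{"type":"number"}},"required":["plan"]}

```bash
mkdir -p pics; ls; python3 - <<'E'
from rig import *
import cv2
for n in ("scene","top"):
    im=camera(n); cv2.imwrite(f"pics/{n}0.png",im[:,:,::-1])
    c=calibration(n); print(n,c)
print(get_obs())
E
```

```text
pics
scene {'K': array([[460.32230113,   0.        , 324.8467347 ],
       [  0.        , 460.32230113, 238.98920166],
       [  0.        ,   0.        ,   1.        ]]), 'distortion': array([0.01426783, 0.        , 0.        , 0.        , 0.        ]), 'pose': array([[ 0.51333628,  0.57241495, -0.6393958 ,  1.40689602],
       [ 0.85811428, -0.35210366,  0.37371498, -0.46381012],
       [-0.01121356, -0.74051613, -0.67194503,  0.95878753],
       [ 0.        ,  0.        ,  0.        ,  1.        ]])}
top {'K': array([[511.30650423,   0.        , 312.57197523],
       [  0.        , 511.30650423, 236.51535176],
       [  0.        ,   0.        ,   1.        ]]), 'distortion': array([0.04781524, 0.        , 0.        , 0.        , 0.        ]), 'pose': array([[-1.33870723e-02, -9.89653548e-01,  1.42851813e-01,
         3.93147331e-01],
       [-9.99880897e-01,  1.21521064e-02, -9.51407329e-03,
        -4.70077362e-04],
       [ 7.67968597e-03, -1.42962164e-01, -9.89698359e-01,
         1.34060839e+00],
       [ 0.00000000e+00,  0.00000000e+00,  0.00000000e+00,
         1.00000000e+00]])}
{'time': 0.1, 'q': array([ 9.46485404e-01,  5.28369920e-01,  1.43378023e+00, -2.95045886e-05,
        1.18140238e+00, -1.78515202e-01]), 'joint_velocities': array([-0.00033162, -0.00243032, -0.00275867,  0.00010735,  0.00146702,
        0.00125572]), 'joint_torque': array([-6.18606555e-04, -4.40984416e+01, -1.77150357e+01,  6.35360274e-02,
        5.34207956e-02, -5.12910367e-05]), 'position': array([0.26905354, 0.56333681, 0.19836962]), 'tool_rot': array([ 8.45920938e-01,  5.33307423e-01, -9.03465601e-04,  3.79751021e-04]), 'ft_force': array([0.25504967, 0.48302192, 0.04092785]), 'moment': array([-0.02512715, -0.04904518,  0.02822653]), 'grip_width': 0.08697491253301}
```

View pics/scene0.png

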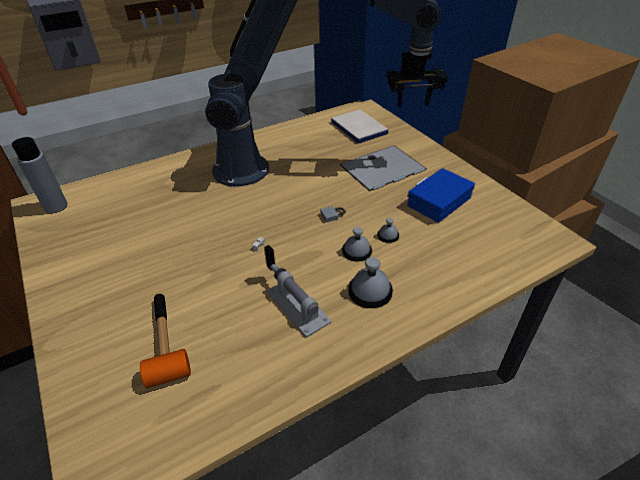

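View pics/top0.png

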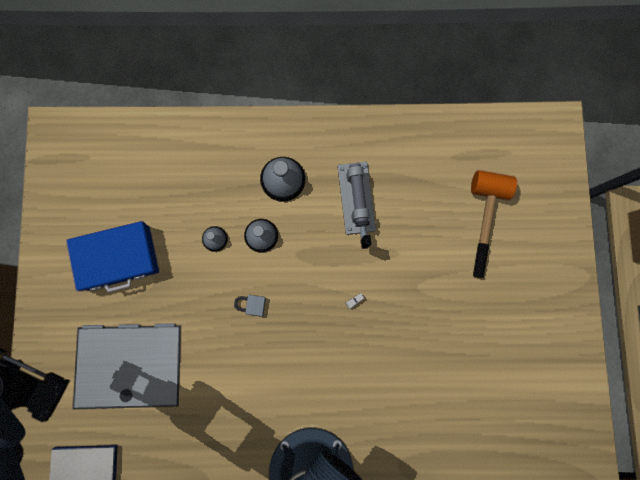

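The scene view shows three bells: large (371,285), middle (357,245) and small (388,232). In the top view they are at (283,178), (261,235) and (215,238). The draw unit is at top (358,198), with its grip at (366,241). By size the middle bell at top (261,235) fits the job, so next I'll measure the foot diameters and take enlarged crops.

```bash
cat > h.py <<'E'
import numpy as np, cv2
from rig import *
def ray(n,uv):
    c=calibration(n); p=cv2.undistortPoints(np.array([[uv]],float),c["K"],c["distortion"])[0,0]
    d=c["pose"][:3,:3]@np.array([p[0],p[1],1]); return c["pose"][:3,3],d/np.linalg.norm(d)
def plane(n,uv,z):
    o,d=ray(n,uv); return o+d*(z-o[2])/d[2]
def tri(a,b):
    o1,d1=ray("scene",a);o2,d2=ray("top",b)
    A=np.stack([d1,-d2],1); t=np.linalg.lstsq(A,o2-o1,rcond=None)[0]
    p,q=o1+t[0]*d1,o2+t[1]*d2
    return (p+q)/2,np.linalg.norm(p-q)
def proj(n,P):
    c=calibration(n);T=np.linalg.inv(c["pose"])
    return cv2.projectPoints(np.atleast_2d(np.array(P,float)),cv2.Rodrigues(T[:3,:3])[0],T[:3,3],c["K"],c["distortion"])[0][:,0]
E
python3 - <<'E'
from h import *
t=cv2.imread("pics/top0.png");s=cv2.imread("pics/scene0.png")
cv2.imwrite("pics/tb.png",cv2.resize(t[150:260,190:310],None,fx=6,fy=6,interpolation=cv2.INTER_CUBIC)[:600])
cv2.imwrite("pics/sb.png",cv2.resize(s[215:315,330:415],None,fx=6,fy=6,interpolation=cv2.INTER_CUBIC))
cv2.imwrite("pics/tr.png",cv2.resize(t[155:255,325:395],None,fx=6,fy=6,interpolation=cv2.INTER_CUBIC))
cv2.imwrite("pics/sr.png",cv2.resize(s[240:340,250:340],None,fx=6,fy=6,interpolation=cv2.INTER_CUBIC))
# feet via mask: non-wood (low saturation) in top
hsv=cv2.cvtColor(t,cv2.COLOR_BGR2HSV); m=((hsv[...,1]<70)|(hsv[...,2]<45)).astype(np.uint8)
m[:110]=0
n,l,st,ce=cv2.connectedComponentsWithStats(m)
for i in range(1,n):
    x,y,w,h,a=st[i]
    if a>60 and 150<y<320 and x>200:
        cs,_=cv2.findContours((l==i).astype(np.uint8),0,2); (cx,cy),r=cv2.minEnclosingCircle(cs[0])
        print(st[i],ce[i].round(1),plane("top",(cx,cy),0.01).round(3),"d",1000*np.linalg.norm(plane("top",(cx-r,cy),.01)-plane("top",(cx+r,cy),.01)))
E
```

```text
[ 261  157   45   44 1547] [282.6 178.7] [0.742 0.065 0.01 ] d 119.45161843290295
[ 337  162   39   86 2297] [356.7 200.1] [ 0.669 -0.129  0.01 ] d 232.8232676701873
[245 219  33  33 870] [261.  235.2] [0.591 0.122 0.01 ] d 87.70171541381904
[202 227  26  24 494] [214.5 238.5] [0.583 0.244 0.01 ] d 66.45349736586256
[474 243  15  35 363] [480.8 260. ] [ 0.518 -0.451  0.01 ] d 90.30870611846798
[345 293  19  16 150] [354.2 300.7] [ 0.416 -0.119  0.01 ] d 50.31142390881685
[234 295  32  22 447] [252.2 304.9] [0.411 0.15  0.01 ] d 83.23184448947984
```

View pics/tb.png

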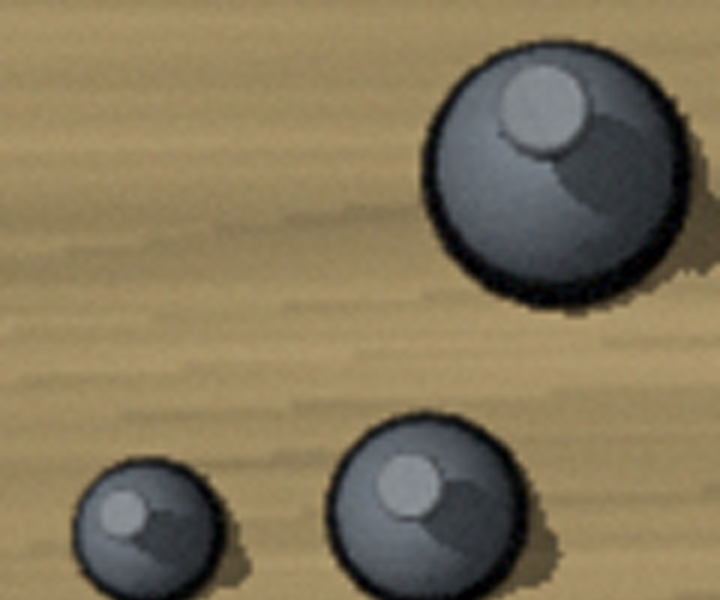

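View pics/sb.png

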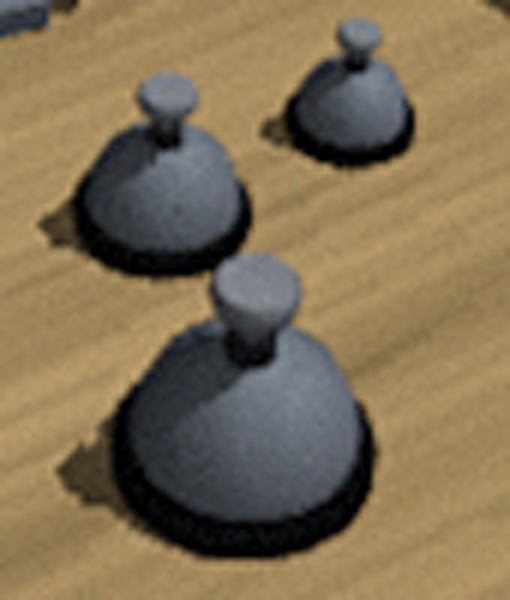

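View pics/tr.png

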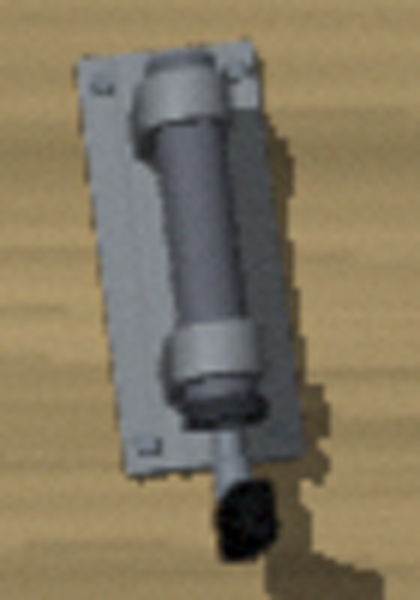

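View pics/sr.png

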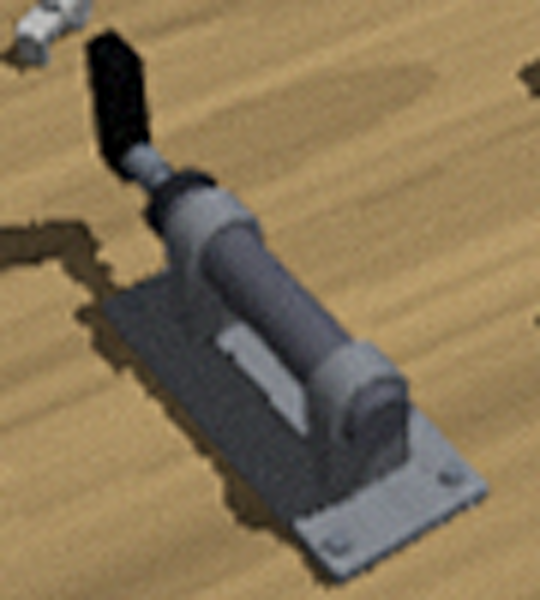

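```bash
python3 - <<'E'
from h import *
def c(o,x,y): return (o[0]+(x+.5)/6-.5,o[1]+(y+.5)/6-.5)
TB=(190,150);SB=(330,215);TR=(325,155);SR=(250,240)
print("head",tri(c(SB,168,91),c(TB,409,487)))
P=[plane("top",c(TR,*p),.01) for p in((78,58),(255,40),(300,455),(125,473))]
print(np.round(P,4)); P=np.array(P)
near=(P[2]+P[3])/2;far=(P[0]+P[1])/2; d=far-near
print("len",np.linalg.norm(d),"w",np.linalg.norm(P[0]-P[1]),np.linalg.norm(P[2]-P[3]),"yaw top",np.arctan2(d[1],d[0]))
u=d[:2]/np.linalg.norm(d[:2]);print("origin from plate",near[:2]-.035*u, (near+far)[:2]/2-.13*u)
# scene plate corners: near-left(103,300) far-left(340,580) far-right(488,490)
S=np.array([plane("scene",c(SR,*p),.01) for p in((103,300),(340,580),(488,490))]);print(np.round(S,4),np.linalg.norm(S[0]-S[1]),np.linalg.norm(S[1]-S[2]))
# grip top: scene top face centre; top view top face
print("grip top",tri(c(SR,115,42),c(TR,246,508)))
for z in(.12,):print(plane("top",c(TR,246,508),z),plane("scene",c(SR,115,42),z))
for w in((.06),):
  print("mouth?",tri(c(SR,180,200),c(TR,226,405)))
E
```

```text
head (array([0.59053962, 0.12330577, 0.08461022]), np.float64(0.00011762333964096267))
[[ 0.7802 -0.083   0.01  ]
 [ 0.7875 -0.1623  0.01  ]
 [ 0.5994 -0.1768  0.01  ]
 [ 0.5924 -0.0998  0.01  ]]
len 0.18862441883288106 w 0.0796921342298081 0.07733557475095915 yaw top 0.08328931100839991
origin from plate [ 0.56103031 -0.14125174] [ 0.56034491 -0.14130896]
[[ 0.5977 -0.1777  0.01  ]
 [ 0.7889 -0.1604  0.01  ]
 [ 0.7813 -0.0838  0.01  ]] 0.1919428400981993 0.07694912956235139
grip top (array([ 0.56017831, -0.14058007,  0.12342988]), np.float64(0.0022929340919140588))
[ 0.56109828 -0.13991501  0.12      ] [ 0.55618568 -0.14028542  0.12      ]
mouth? (array([ 0.61179567, -0.13949473,  0.06784075]), np.float64(0.0017643107028593595))
```

```bash
cat >> h.py <<'E'
from scipy.spatial.transform import Rotation as Ro
def go(P,yaw):
    """offset cm / rotvec deg to TCP P, pointing down, tool x at yaw"""
    s=get_obs();R=Ro.from_quat(s["tool_rot"])
    x=np.array([np.cos(yaw),np.sin(yaw),0]);z=np.array([0,0,-1.]);T=Ro.from_matrix(np.stack([x,np.cross(z,x),z],1))
    print("off",(R.inv().apply(np.array(P)-s["position"])*100).round(2),"rot",(R.inv()*T).as_rotvec(degrees=True).round(2),"t",s["time"],s["position"].round(4),s["ft_force"].round(2),s["grip_width"])
E
python3 - <<'E'
from h import *
go((.5905,.1233,.13),np.radians(95))
E
```

```text
off [-25.83  47.98   6.87] rot [ -0.05   0.1  -30.54] t 0.1 [0.2691 0.5633 0.1984] [0.26 0.48 0.04] 0.08697491253301
```

drive_tool --plan '[{"offset": [-2, 3.6, 0.2], "delta_rot": [0, 0, -4], "jaw": 0}, {"offset": [-3.9, 7.2, 0.4], "delta_rot": [0, 0, -8], "jaw": 0}, {"offset": [-5.8, 10.8, 0.6], "delta_rot": [0, 0, -12], "jaw": 0}, {"offset": [-7.7, 14.4, 0.8], "delta_rot": [0, 0, -16], "jaw": 0}, {"offset": [-9.7, 18, 1], "delta_rot": [0, 0, -20], "jaw": 0}, {"offset": [-11.6, 21.6, 1.2], "delta_rot": [0, 0, -24], "jaw": 0}, {"offset": [-13.6, 25.2, 1.4], "delta_rot": [0, 0, -28], "jaw": 0}, {"offset": [-15.5, 28.8, 1.6], "delta_rot": [0, 0, -30.5], "jaw": 0}]'

```text
time: 0.77
position: [0.4629, 0.298, 0.1829]
tool_rot: [0.675, 0.738, -0.0, -0.0]
ft_force: [0.2, 1.0, 0.2]
grip_width: 0.0416
```

```bash
python3 - <<'E'
from h import *
go((.5905,.1233,.11),np.radians(95))
E
```

```text
off [-18.54  11.16   7.28] rot [-0.05  0.01  0.14] t 0.7667 [0.4629 0.298  0.1829] [0.22 0.98 0.2 ] 0.041624615223883374
```

drive_tool --plan '[{"offset": [-3.2, 1.9, 0], "delta_rot": [0, 0, 0], "jaw": 0}, {"offset": [-6.4, 3.8, 0], "delta_rot": [0, 0, 0], "jaw": 0}, {"offset": [-9.6, 5.7, 0.5], "delta_rot": [0, 0, 0], "jaw": 0}, {"offset": [-12.8, 7.7, 1.5], "delta_rot": [0, 0, 0], "jaw": 0}, {"offset": [-16, 9.6, 3], "delta_rot": [0, 0, 0], "jaw": 0}, {"offset": [-18.5, 11.2, 5], "delta_rot": [0, 0, 0], "jaw": 0}, {"offset": [-18.5, 11.2, 6.5], "delta_rot": [0, 0, 0], "jaw": 0}, {"offset": [-18.5, 11.2, 7.3], "delta_rot": [0, 0, 0], "jaw": 0}]'

```text
time: 1.43
position: [0.5896, 0.1233, 0.1077]
tool_rot: [0.677, 0.736, -0.001, -0.001]
ft_force: [-0.9, -0.0, 0.2]
grip_width: 0.001
```

```bash
python3 - <<'E'
from h import *
for n in ("scene","top"):
    im=camera(n)[:,:,::-1]
    cr=im[190:280,310:420] if n=="scene" else im[180:280,200:320]
    cv2.imwrite(f"pics/{n}1.png",cv2.resize(cr,None,fx=5,fy=5,interpolation=cv2.INTER_CUBIC))
go((.5905,.1233,.073),np.radians(95))
E
```

```text
off [-0.22  0.26  3.51] rot [-0.32 -0.04 -0.07] t 1.5333 [0.5879 0.1252 0.1082] [-0.22  0.31 -0.02] 0.0003851607148338106
```

View pics/scene1.png

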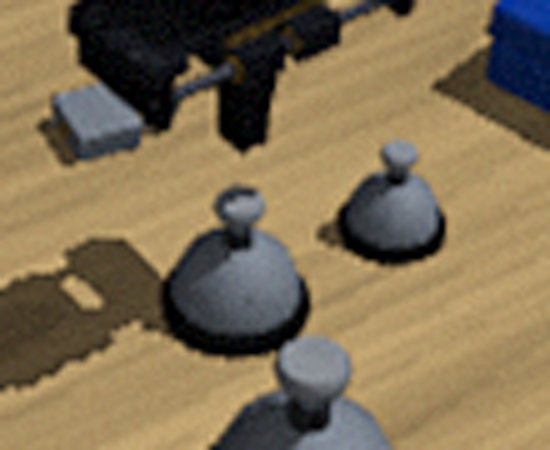

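The shut fingertips (crop 243,150) hang right over the middle bell's head (240,205), so I'll press down in stages.

drive_tool --plan '[{"offset": [-0.2, 0.2, 1], "delta_rot": [0, 0, 0], "jaw": 0}, {"offset": [-0.2, 0.2, 2], "delta_rot": [0, 0, 0], "jaw": 0}, {"offset": [-0.2, 0.2, 2.5], "delta_rot": [0, 0, 0], "jaw": 0}, {"offset": [-0.2, 0.2, 3], "delta_rot": [0, 0, 0], "jaw": 0}, {"offset": [-0.2, 0.2, 3.3], "delta_rot": [0, 0, 0], "jaw": 0}, {"offset": [-0.2, 0.2, 3.5], "delta_rot": [0, 0, 0], "jaw": 0}, {"offset": [-0.2, 0.2, 3.6], "delta_rot": [0, 0, 0], "jaw": 0}, {"offset": [-0.2, 0.2, 3.6], "delta_rot": [0, 0, 0], "jaw": 0}]'

```text
time: 2.2
position: [0.5922, 0.1235, 0.0742]
tool_rot: [0.676, 0.737, 0.0, 0.0]
ft_force: [-0.5, 0.3, -0.5]
grip_width: 0.0002
```

```bash
python3 - <<'E'
from h import *
go((.5905,.1233,.073),np.radians(95))
E
```

```text
off [-0.01 -0.17  0.12] rot [ 0.    0.   -0.03] t 2.2 [0.5922 0.1235 0.0742] [-0.5   0.32 -0.49] 0.00016384448736877897
```

```bash
python3 - <<'E'
from h import *
im=camera("scene")[:,:,::-1]
cv2.imwrite("pics/scene2.png",cv2.resize(im[190:280,310:420],None,fx=6,fy=6,interpolation=cv2.INTER_CUBIC))
im=camera("top")[:,:,::-1]
cv2.imwrite("pics/top2.png",cv2.resize(im[180:280,200:320],None,fx=6,fy=6,interpolation=cv2.INTER_CUBIC))
go((.5905,.1233,.073),np.radians(95)); print(proj("scene",[get_obs()["position"]]))
E
```

```text
off [ 0.   -0.19  0.15] rot [ 0.03  0.   -0.04] t 2.3 [0.5924 0.1235 0.0745] [ 0.37  0.28 -0.12] 0.0006289020711344391
[[357.88239543 232.72006533]]
```

View pics/scene2.png

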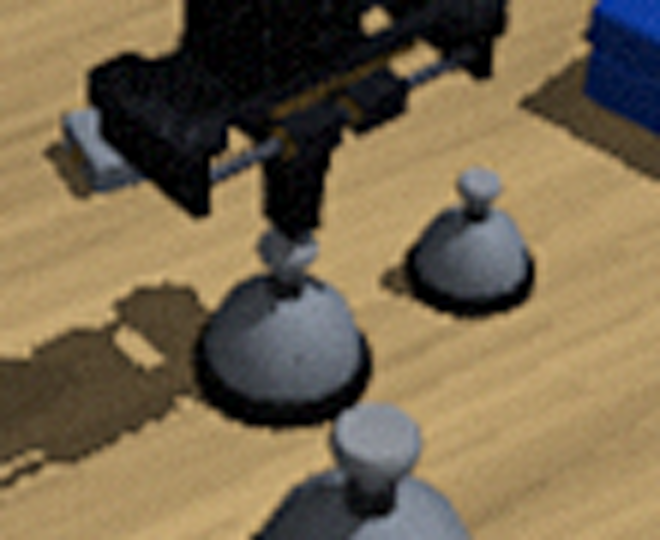

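View pics/top2.png

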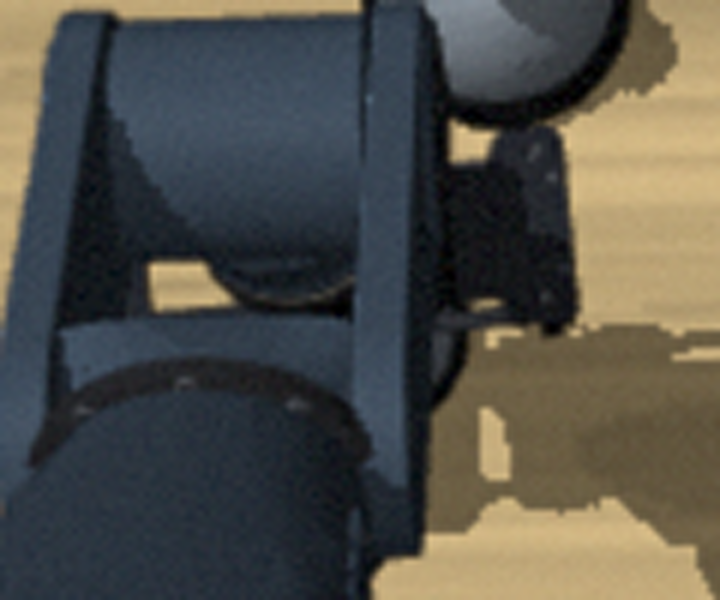

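```bash
python3 - <<'E'
from h import *
print(proj("scene",[[.5905,.1233,z] for z in(.085,.075,.073,.063)]))
im=camera("scene")[:,:,::-1]
a=cv2.imread("pics/scene0.png")
f=lambda i:cv2.resize(i[215:265,335:380],None,fx=8,fy=8,interpolation=cv2.INTER_CUBIC)
cv2.imwrite("pics/cmp2.png",np.hstack([f(a),f(im)]))
s=get_obs();print(s["position"],s["ft_force"],s["moment"],s["joint_torque"])
E
```

```text
[[357.5991024  229.63782982]
 [357.47283394 232.2379759 ]
 [357.44773624 232.75486519]
 [357.32301878 235.32378791]]
[0.59245444 0.12342432 0.0745595 ] [-0.45167252  0.30267143 -0.12490028] [ 0.03992101 -0.00392549  0.01506418] [ 2.55893567e-02 -4.49050105e+01 -1.28574407e+01 -3.16002674e-02
  7.57379620e-02  4.27138320e-05]
```

View pics/cmp2.png

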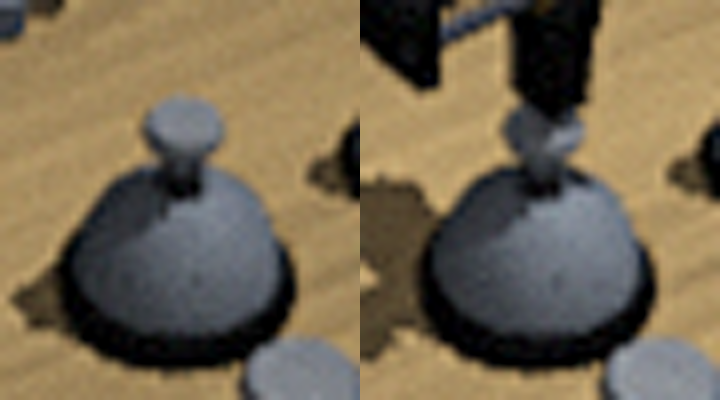

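The fingertips (crop 548,118, about v=229.7) sit at the level of the un-pressed head, and the force is still about zero. So there is no contact yet, although the state reads z=0.0745. I'll keep going down in small steps and watch the force.

drive_tool --plan '[{"offset": [0, 0, 0.1], "delta_rot": [0, 0, 0], "jaw": 0}, {"offset": [0, 0, 0.2], "delta_rot": [0, 0, 0], "jaw": 0}, {"offset": [0, 0, 0.3], "delta_rot": [0, 0, 0], "jaw": 0}, {"offset": [0, 0, 0.4], "delta_rot": [0, 0, 0], "jaw": 0}, {"offset": [0, 0, 0.5], "delta_rot": [0, 0, 0], "jaw": 0}, {"offset": [0, 0, 0.5], "delta_rot": [0, 0, 0], "jaw": 0}, {"offset": [0, 0, 0.5], "delta_rot": [0, 0, 0], "jaw": 0}, {"offset": [0, 0, 0.5], "delta_rot": [0, 0, 0], "jaw": 0}]'

```text
time: 3.02
position: [0.5922, 0.1235, 0.0692]
tool_rot: [0.676, 0.737, -0.0, -0.0]
ft_force: [-0.0, 0.2, 0.6]
grip_width: 0.0003
```

```bash
python3 - <<'E'
from h import *
im=camera("scene")[:,:,::-1]
a=cv2.imread("pics/scene0.png")
f=lambda i:cv2.resize(i[215:265,335:380],None,fx=8,fy=8,interpolation=cv2.INTER_CUBIC)
cv2.imwrite("pics/cmp3.png",np.hstack([f(a),f(im)]))
s=get_obs();print(s["position"],s["ft_force"],s["moment"])
E
```

```text
[0.59223016 0.12342565 0.06925069] [-0.06010245  0.37340345 -0.32833705] [ 0.05144836 -0.00541958 -0.04366039]
```

View pics/cmp3.png

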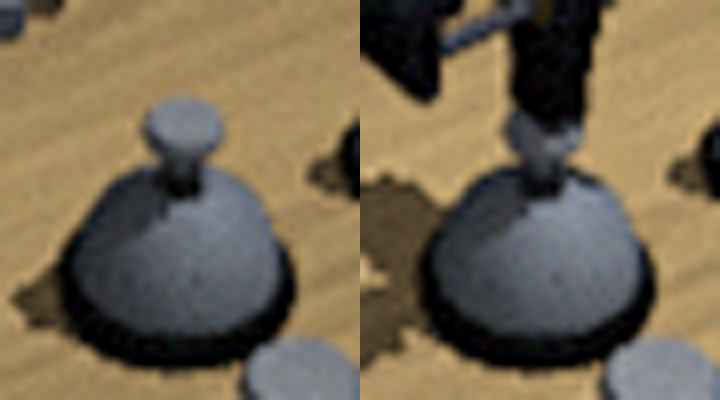

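No contact yet: the tip is at crop y=130, the head is unmoved and the force is about zero. I'll lower it further.

drive_tool --plan '[{"offset": [0, 0, 0.1], "delta_rot": [0, 0, 0], "jaw": 0}, {"offset": [0, 0, 0.2], "delta_rot": [0, 0, 0], "jaw": 0}, {"offset": [0, 0, 0.3], "delta_rot": [0, 0, 0], "jaw": 0}, {"offset": [0, 0, 0.4], "delta_rot": [0, 0, 0], "jaw": 0}, {"offset": [0, 0, 0.5], "delta_rot": [0, 0, 0], "jaw": 0}, {"offset": [0, 0, 0.6], "delta_rot": [0, 0, 0], "jaw": 0}, {"offset": [0, 0, 0.6], "delta_rot": [0, 0, 0], "jaw": 0}, {"offset": [0, 0, 0.6], "delta_rot": [0, 0, 0], "jaw": 0}]'

```text
time: 3.73
position: [0.5921, 0.1234, 0.0631]
tool_rot: [0.676, 0.737, -0.0, -0.0]
ft_force: [-0.8, 0.5, -0.4]
grip_width: 0.0004
```

```bash
python3 - <<'E'
from h import *
im=camera("scene")[:,:,::-1]
a=cv2.imread("pics/scene0.png")
f=lambda i:cv2.resize(i[215:265,335:380],None,fx=8,fy=8,interpolation=cv2.INTER_CUBIC)
cv2.imwrite("pics/cmp4.png",np.hstack([f(a),f(im)]))
s=get_obs();print(s["position"],s["ft_force"],s["moment"])
E
```

```text
[0.59224335 0.12342178 0.06323702] [-0.15111996 -0.14976943  0.0933721 ] [ 0.07059998 -0.02148094 -0.00177609]
```

View pics/cmp4.png

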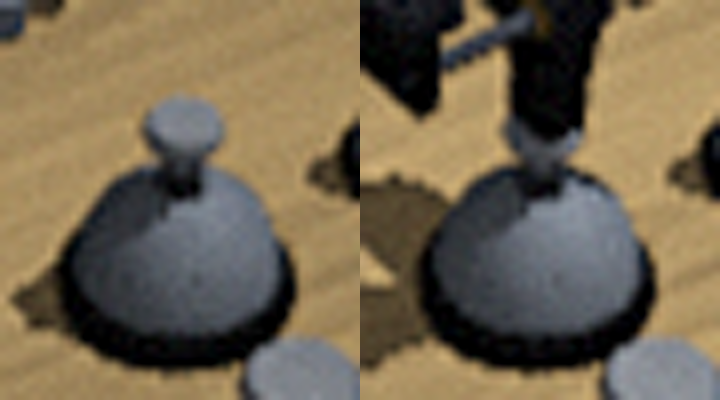

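drive_tool --plan '[{"offset": [0, 0, 0.1], "delta_rot": [0, 0, 0], "jaw": 0}, {"offset": [0, 0, 0.2], "delta_rot": [0, 0, 0], "jaw": 0}, {"offset": [0, 0, 0.3], "delta_rot": [0, 0, 0], "jaw": 0}, {"offset": [0, 0, 0.3], "delta_rot": [0, 0, 0], "jaw": 0}, {"offset": [0, 0, 0.4], "delta_rot": [0, 0, 0], "jaw": 0}, {"offset": [0, 0, 0.4], "delta_rot": [0, 0, 0], "jaw": 0}, {"offset": [0, 0, 0.4], "delta_rot": [0, 0, 0], "jaw": 0}, {"offset": [0, 0, 0.4], "delta_rot": [0, 0, 0], "jaw": 0}]'

```text
time: 4.45
position: [0.5924, 0.1234, 0.0594]
tool_rot: [0.676, 0.737, 0.0, 0.0]
ft_force: [-0.0, 1.1, 3.7]
grip_width: 0.0007
```

```bash
python3 - <<'E'
from h import *
im=camera("scene")[:,:,::-1]
a=cv2.imread("pics/scene0.png")
f=lambda i:cv2.resize(i[215:265,335:380],None,fx=8,fy=8,interpolation=cv2.INTER_CUBIC)
cv2.imwrite("pics/cmp5.png",np.hstack([f(a),f(im)]))
im=camera("top")[:,:,::-1];cv2.imwrite("pics/top5.png",im)
s=get_obs();print(s["position"],s["ft_force"],s["moment"],s["q"])
E
```

```text
[0.59240399 0.12345196 0.05938739] [ 1.10677135 -0.26978242  2.94892708] [ 0.0279729   0.05563856 -0.00771424] [ 2.09610928e-02  6.84363180e-01  1.59550635e+00  3.33294063e-05
  8.61276514e-01 -1.63630908e+00]
```

View pics/cmp5.png

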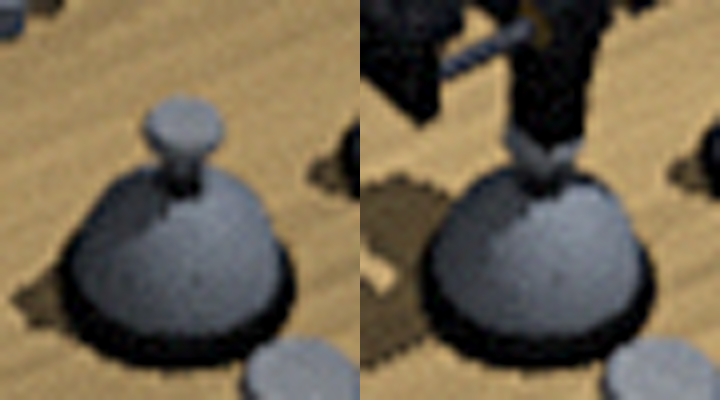

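View pics/top5.png

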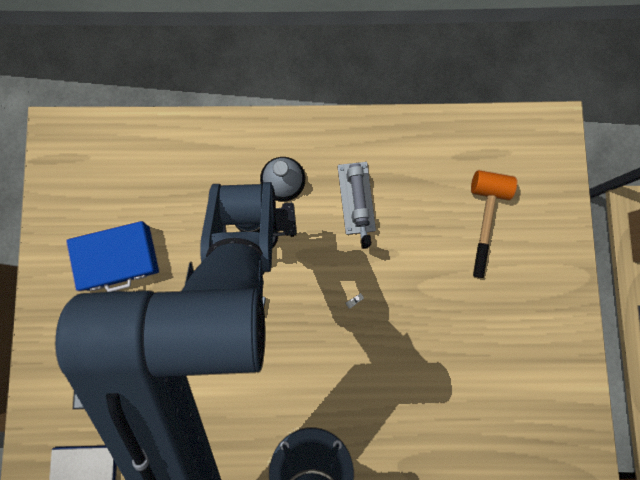

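Contact: the force is now about 3 N, and crop y=145 shows the head starting to move down. The true tip is therefore about 23 mm above the reported TCP z. I'll press the rest of the travel.

drive_tool --plan '[{"offset": [0, 0, 0.2], "delta_rot": [0, 0, 0], "jaw": 0}, {"offset": [0, 0, 0.4], "delta_rot": [0, 0, 0], "jaw": 0}, {"offset": [0, 0, 0.6], "delta_rot": [0, 0, 0], "jaw": 0}, {"offset": [0, 0, 0.7], "delta_rot": [0, 0, 0], "jaw": 0}, {"offset": [0, 0, 0.8], "delta_rot": [0, 0, 0], "jaw": 0}, {"offset": [0, 0, 0.9], "delta_rot": [0, 0, 0], "jaw": 0}, {"offset": [0, 0, 0.9], "delta_rot": [0, 0, 0], "jaw": 0}, {"offset": [0, 0, 0.9], "delta_rot": [0, 0, 0], "jaw": 0}]'

```text
time: 5.22
position: [0.5924, 0.1234, 0.0504]
tool_rot: [0.676, 0.737, 0.0, 0.0]
ft_force: [0.1, 0.6, 6.4]
grip_width: 0.0006
```

```bash
python3 - <<'E'
from h import *
im=camera("scene")[:,:,::-1]
a=cv2.imread("pics/scene0.png")
f=lambda i:cv2.resize(i[215:265,335:380],None,fx=8,fy=8,interpolation=cv2.INTER_CUBIC)
cv2.imwrite("pics/cmp6.png",np.hstack([f(a),f(im)]))
s=get_obs();print(s["position"],s["ft_force"],s["moment"])
E
```

```text
[0.59241644 0.12345172 0.050473  ] [-1.0305307   0.28618488  5.27395156] [ 0.03764818  0.11532293 -0.01706552]
```

View pics/cmp6.png

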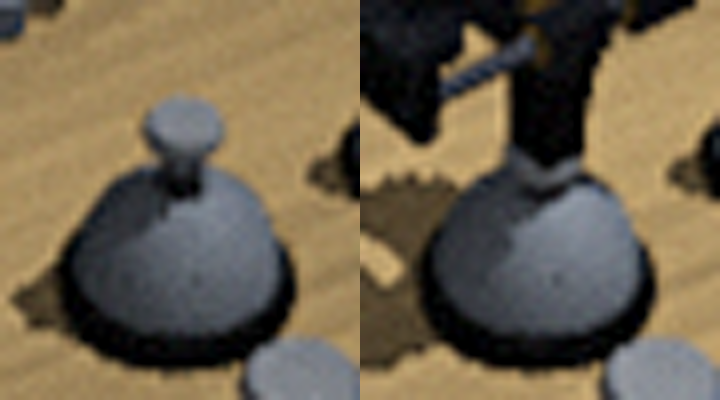

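The head is nearly at the dome and the force is about 5.5-6 N. I'll go a few mm more onto the stop and hold.

drive_tool --plan '[{"offset": [0, 0, 0.1], "delta_rot": [0, 0, 0], "jaw": 0}, {"offset": [0, 0, 0.15], "delta_rot": [0, 0, 0], "jaw": 0}, {"offset": [0, 0, 0.2], "delta_rot": [0, 0, 0], "jaw": 0}, {"offset": [0, 0, 0.2], "delta_rot": [0, 0, 0], "jaw": 0}, {"offset": [0, 0, 0.25], "delta_rot": [0, 0, 0], "jaw": 0}, {"offset": [0, 0, 0.25], "delta_rot": [0, 0, 0], "jaw": 0}, {"offset": [0, 0, 0.25], "delta_rot": [0, 0, 0], "jaw": 0}, {"offset": [0, 0, 0.25], "delta_rot": [0, 0, 0], "jaw": 0}]'

```text
time: 5.93
position: [0.5925, 0.1234, 0.05]
tool_rot: [0.676, 0.737, 0.0, 0.0]
ft_force: [-3.7, -0.1, 16.8]
grip_width: 0.0005
```

```bash
python3 - <<'E'
from h import *
im=camera("scene")[:,:,::-1]
a=cv2.imread("pics/scene0.png")
f=lambda i:cv2.resize(i[215:265,335:380],None,fx=8,fy=8,interpolation=cv2.INTER_CUBIC)
cv2.imwrite("pics/cmp7.png",np.hstack([f(a),f(im)]))
s=get_obs();print(s["position"],s["ft_force"],s["moment"])
E
```

```text
[0.59248781 0.12340772 0.04996348] [-3.06003522 -0.63479981 16.94786834] [ 0.01195169  0.65432451 -0.0019163 ]
```

View pics/cmp7.png

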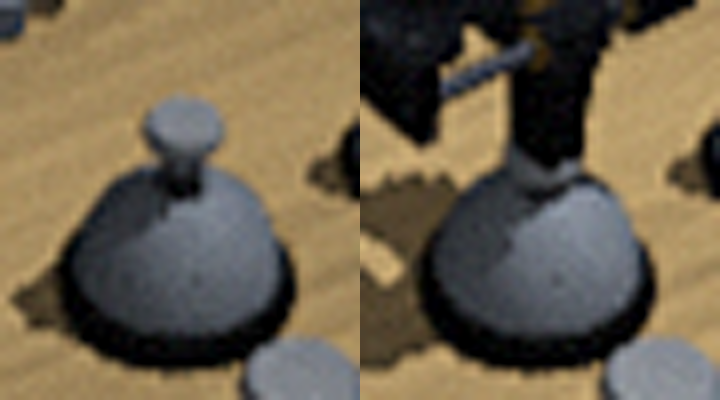

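The plunger is on its stop: 17 N, z no longer changing, head down at the dome, and held for more than 0.3 s. Now I'll release it and lift.

drive_tool --plan '[{"offset": [0, 0, -1], "delta_rot": [0, 0, 0], "jaw": 0}, {"offset": [0, 0, -2.5], "delta_rot": [0, 0, 0], "jaw": 0}, {"offset": [0, 0, -5], "delta_rot": [0, 0, 0], "jaw": 0}, {"offset": [0, 0, -8], "delta_rot": [0, 0, 0], "jaw": 1}, {"offset": [0, 0, -9.5], "delta_rot": [0, 0, 0], "jaw": 4}, {"offset": [3, 0.5, -9.5], "delta_rot": [0, 0, 0], "jaw": 6}, {"offset": [6, 0.8, -9.5], "delta_rot": [0, 0, 0], "jaw": 6}, {"offset": [9, 1, -9.5], "delta_rot": [0, 0, 0], "jaw": 6}]'

```text
time: 6.65
position: [0.5944, 0.2144, 0.1425]
tool_rot: [0.677, 0.736, -0.0, -0.0]
ft_force: [0.8, -0.5, -0.5]
grip_width: 0.0262
```

```bash
python3 - <<'E'
from h import *
go((.5605,-.141,.14),np.radians(95))
E
```

```text
off [-35.12  -6.39   0.25] rot [-0.01 -0.   -0.15] t 6.65 [0.5944 0.2144 0.1425] [ 0.84 -0.49 -0.52] 0.026169738354689737
```

I moved the wrong way (tool x is world +y). That was harmless, and I'll head back to the rod.

drive_tool --plan '[{"offset": [-4, -0.7, 0], "delta_rot": [0, 0, 0], "jaw": 6}, {"offset": [-8, -1.4, 0], "delta_rot": [0, 0, 0], "jaw": 6}, {"offset": [-12, -2.2, 0], "delta_rot": [0, 0, 0], "jaw": 6}, {"offset": [-16, -2.9, 0], "delta_rot": [0, 0, 0], "jaw": 6}, {"offset": [-20, -3.6, 0], "delta_rot": [0, 0, 0], "jaw": 6}, {"offset": [-24, -4.4, 0], "delta_rot": [0, 0, 0], "jaw": 6}, {"offset": [-28, -5.1, 0], "delta_rot": [0, 0, 0], "jaw": 6}, {"offset": [-32, -5.8, 0], "delta_rot": [0, 0, 0], "jaw": 6}]'

```text
time: 7.32
position: [0.5631, -0.1114, 0.1418]
tool_rot: [0.676, 0.737, -0.0, -0.001]
ft_force: [0.9, -0.8, -0.3]
grip_width: 0.0596
```

drive_tool --plan '[{"offset": [-2, -0.4, 0], "delta_rot": [0, 0, 0], "jaw": 6}, {"offset": [-3.1, -0.6, 0], "delta_rot": [0, 0, 0], "jaw": 6}, {"offset": [-3.1, -0.6, 0], "delta_rot": [0, 0, 0], "jaw": 6}, {"offset": [-3.1, -0.6, 0], "delta_rot": [0, 0, 0], "jaw": 6}, {"offset": [-3.1, -0.6, 0], "delta_rot": [0, 0, 0], "jaw": 6}, {"offset": [-3.1, -0.6, 0], "delta_rot": [0, 0, 0], "jaw": 6}, {"offset": [-3.1, -0.6, 0], "delta_rot": [0, 0, 0], "jaw": 6}, {"offset": [-3.1, -0.6, 0], "delta_rot": [0, 0, 0], "jaw": 6}]'

```text
time: 7.98
position: [0.5611, -0.1399, 0.1428]
tool_rot: [0.675, 0.738, 0.0, -0.0]
ft_force: [-0.2, 0.7, -0.3]
grip_width: 0.0599
```

```bash
python3 - <<'E'
from h import *
im=camera("scene")[:,:,::-1];cv2.imwrite("pics/scene8.png",im)
cv2.imwrite("pics/sc8.png",cv2.resize(im[190:300,220:340],None,fx=5,fy=5,interpolation=cv2.INTER_CUBIC))
im=camera("top")[:,:,::-1];cv2.imwrite("pics/tc8.png",cv2.resize(im[155:275,295:435],None,fx=5,fy=5,interpolation=cv2.INTER_CUBIC))
go((.5605,-.141,.12),np.radians(95));print(proj("scene",[get_obs()["position"]]),proj("top",[get_obs()["position"]]))
E
```

```text
off [-0.05 -0.07  2.28] rot [0.01 0.   0.03] t 8.0833 [ 0.5611 -0.1404  0.1428] [0.92 0.66 0.44] 0.060234082504355566
[[268.70670188 241.36044261]] [[366.8699669  237.90626839]]
```

View pics/sc8.png

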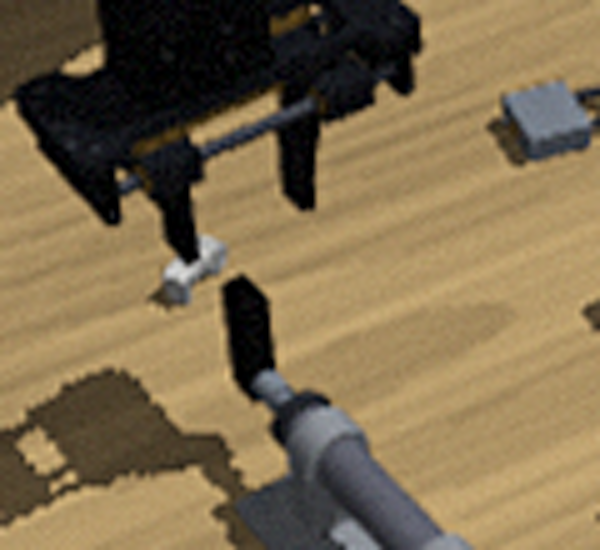

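View pics/tc8.png

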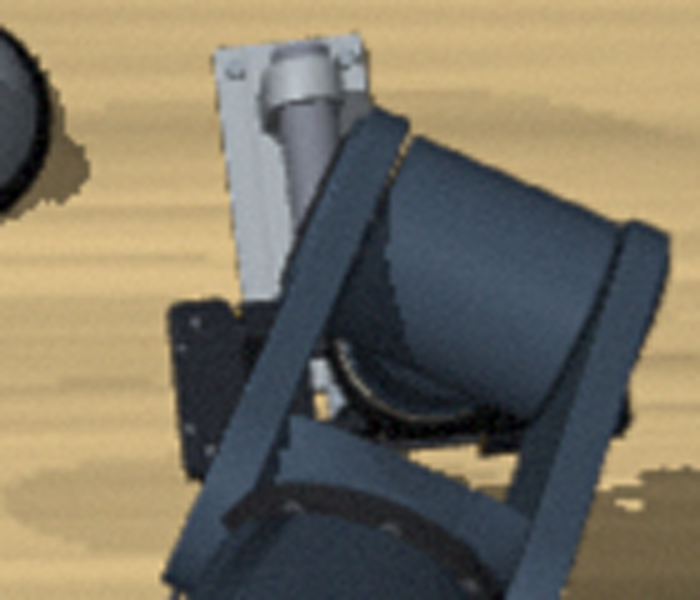

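View pics/scene8.png

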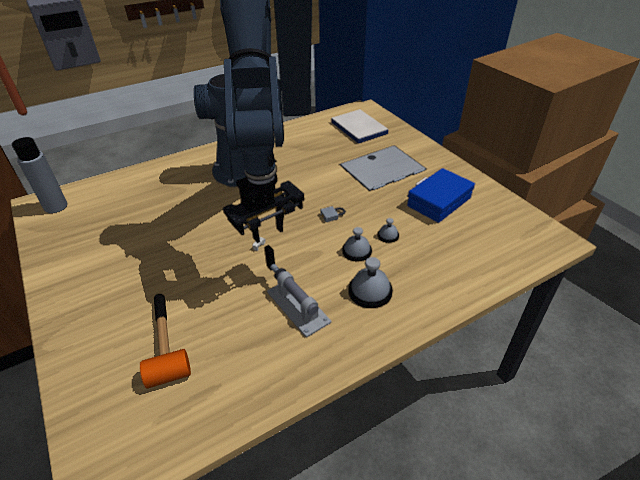

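```bash
python3 - <<'E'
from h import *
p=get_obs()["position"]
for z in(.2,.22,.24,.26):print(z,(proj("top",[[p[0],p[1],z]])-[295,155])*5, (proj("top",[[p[0],p[1]+.09,z]])-[295,155])*5)
# tips: intersect scene rays of the two tips with vertical plane x'=p (through the jaw axis), i.e. assume x correct
for uv in((220+187.5/5-.5,190+258/5-.5),(220+298.5/5-.5,190+208/5-.5)):
    o,d=ray("scene",uv); n=np.array([np.cos(.087),np.sin(.087),0]); t=n@(p-o)/(n@d); print(o+t*d)
E
```

```text
0.2 [[373.64582626 396.76188089]] [[174.21691355 399.18418433]]
0.22 [[378.98578848 390.12514826]] [[176.07162908 392.58859979]]
0.24 [[384.51601263 383.25233377]] [[177.99234933 385.75851097]]
0.26 [[390.24687139 376.1305878 ]] [[179.98266601 378.68116897]]
[ 0.56398027 -0.17314388  0.16168667]
[ 0.55817534 -0.10658896  0.16093096]
```

Bell head at (357,232) is up again. The scene view has the fingertips at crop (187,258) and (298,208). Their midpoint lies in line with the grip, and the tips are about 19-23 mm above the reported z, which agrees with the bell contact. I'll go down to a reported z of about 0.055, then look.

drive_tool --plan '[{"offset": [-0.1, -0.1, 1.5], "delta_rot": [0, 0, 0], "jaw": 6}, {"offset": [-0.1, -0.1, 3], "delta_rot": [0, 0, 0], "jaw": 6}, {"offset": [-0.1, -0.1, 4.5], "delta_rot": [0, 0, 0], "jaw": 6}, {"offset": [-0.1, -0.1, 6], "delta_rot": [0, 0, 0], "jaw": 6}, {"offset": [-0.1, -0.1, 7.3], "delta_rot": [0, 0, 0], "jaw": 6}, {"offset": [-0.1, -0.1, 8.3], "delta_rot": [0, 0, 0], "jaw": 6}, {"offset": [-0.1, -0.1, 8.7], "delta_rot": [0, 0, 0], "jaw": 6}, {"offset": [-0.1, -0.1, 8.7], "delta_rot": [0, 0, 0], "jaw": 6}]'

```text
time: 8.75
position: [0.5595, -0.142, 0.0548]
tool_rot: [0.676, 0.737, -0.0, -0.001]
ft_force: [1.0, -0.4, 0.4]
grip_width: 0.0601
```

```bash
python3 - <<'E'
from h import *
im=camera("scene")[:,:,::-1]
cv2.imwrite("pics/sc9.png",cv2.resize(im[210:300,230:330],None,fx=6,fy=6,interpolation=cv2.INTER_CUBIC))
go((.5605,-.141,.055),np.radians(95))
E
```

```text
off [0.12 0.06 0.06] rot [-0.02 -0.01 -0.04] t 8.8 [ 0.56   -0.1422  0.0556] [0.68 0.92 0.7 ] 0.06018759687309573
```

View pics/sc9.png

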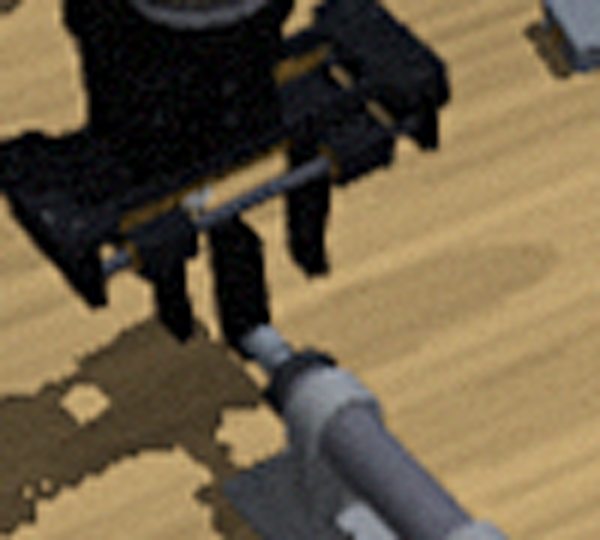

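The grip (crop 240,280) stands midway between the fingertips (183,337) and (315,272), so I'll close.

drive_tool --plan '[{"offset": [0.1, 0.05, 0], "delta_rot": [0, 0, 0], "jaw": 4}, {"offset": [0.1, 0.05, 0], "delta_rot": [0, 0, 0], "jaw": 2.5}, {"offset": [0.1, 0.05, 0], "delta_rot": [0, 0, 0], "jaw": 1}, {"offset": [0.1, 0.05, 0], "delta_rot": [0, 0, 0], "jaw": 0.5}, {"offset": [0.1, 0.05, 0], "delta_rot": [0, 0, 0], "jaw": 0.5}, {"offset": [0.1, 0.05, 0], "delta_rot": [0, 0, 0], "jaw": 0.5}, {"offset": [0.1, 0.05, 0], "delta_rot": [0, 0, 0], "jaw": 0.5}, {"offset": [0.1, 0.05, 0], "delta_rot": [0, 0, 0], "jaw": 0.5}]' --squeeze 45

```text
time: 9.47
position: [0.5606, -0.1423, 0.0559]
tool_rot: [0.675, 0.737, -0.001, 0.001]
ft_force: [-0.8, -3.4, 0.7]
grip_width: 0.0181
```

```bash
python3 - <<'E'
from h import *
im=camera("scene")[:,:,::-1]
cv2.imwrite("pics/sc10.png",cv2.resize(im[210:300,230:330],None,fx=6,fy=6,interpolation=cv2.INTER_CUBIC))
p=get_obs()["position"]
go(p-.066*np.array([np.cos(.087),np.sin(.087),0]),np.radians(95))
E
```

```text
off [ 0.01 -6.6  -0.  ] rot [0.01 0.09 0.03] t 9.5167 [ 0.5606 -0.1423  0.0559] [-0.83 -3.03  0.57] 0.017613103714369117
```

View pics/sc10.png

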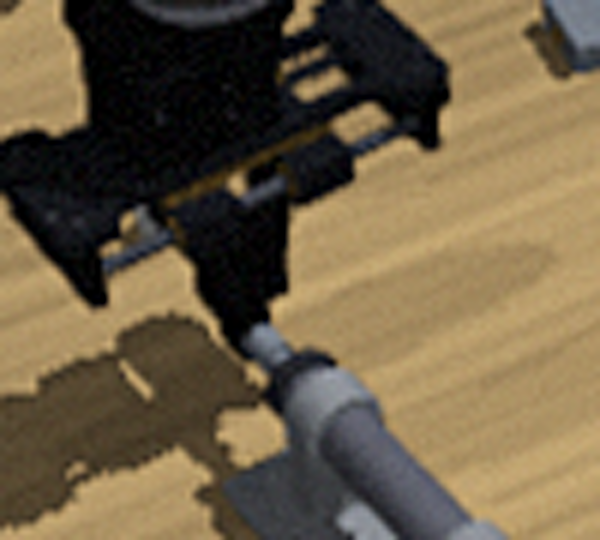

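The grip is held (opening 18 mm). Now I'll pull.

drive_tool --plan '[{"offset": [0.05, -0.8, 0], "delta_rot": [0, 0, 0], "jaw": 0.5}, {"offset": [0.05, -1.8, 0], "delta_rot": [0, 0, 0], "jaw": 0.5}, {"offset": [0.05, -2.8, 0], "delta_rot": [0, 0, 0], "jaw": 0.5}, {"offset": [0.05, -3.8, 0], "delta_rot": [0, 0, 0], "jaw": 0.5}, {"offset": [0.05, -4.8, 0], "delta_rot": [0, 0, 0], "jaw": 0.5}, {"offset": [0.05, -5.6, 0], "delta_rot": [0, 0, 0], "jaw": 0.5}, {"offset": [0.05, -6.2, 0], "delta_rot": [0, 0, 0], "jaw": 0.5}, {"offset": [0.05, -6.6, 0], "delta_rot": [0, 0, 0], "jaw": 0.5}]' --squeeze 50

```text
time: 10.18
position: [0.4994, -0.1484, 0.0559]
tool_rot: [0.676, 0.737, 0.002, 0.005]
ft_force: [11.4, -1.2, -9.2]
grip_width: 0.0177
```

```bash
python3 - <<'E'
from h import *
im=camera("scene")[:,:,::-1];cv2.imwrite("pics/scene11.png",im)
cv2.imwrite("pics/sc11.png",cv2.resize(im[210:300,220:320],None,fx=6,fy=6,interpolation=cv2.INTER_CUBIC))
im=camera("top")[:,:,::-1];cv2.imwrite("pics/tc11.png",cv2.resize(im[155:275,295:435],None,fx=5,fy=5,interpolation=cv2.INTER_CUBIC))
s=get_obs();print(s["position"],s["ft_force"],s["grip_width"],np.linalg.norm(s["position"][:2]-[.5606,-.1423]))
E
```

```text
[ 0.49912413 -0.1484657   0.05590544] [10.33746401 -1.27934676 -7.63710836] 0.017729319731674048 0.061784287034765115
```

View pics/sc11.png

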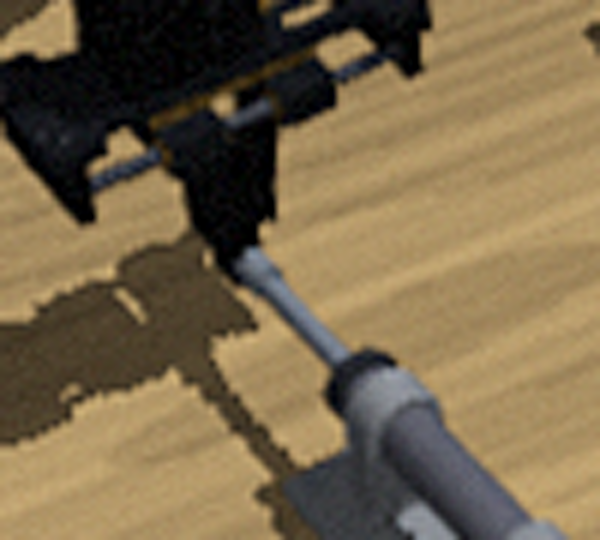

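View pics/tc11.png

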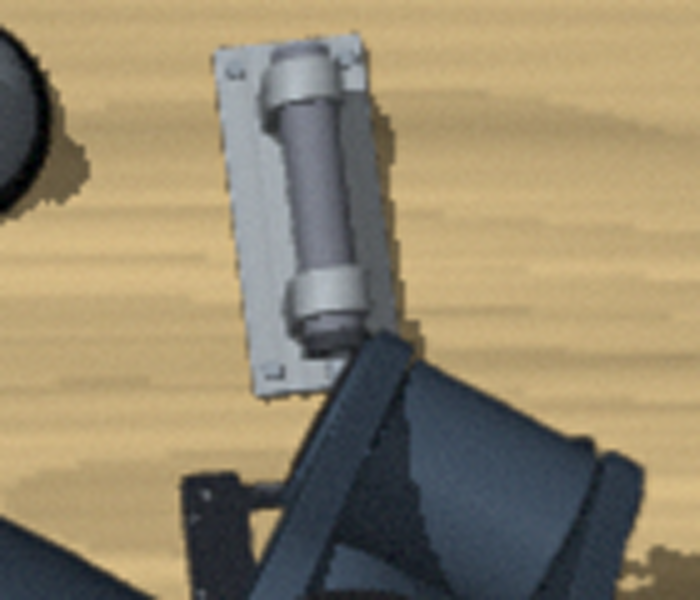

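The rod is out by about 62 mm (TCP travel) and no band shows yet, as expected. I'll pull a further 8-9 mm.

drive_tool --plan '[{"offset": [0, -0.2, 0], "delta_rot": [0, 0, 0], "jaw": 0.5}, {"offset": [0, -0.4, 0], "delta_rot": [0, 0, 0], "jaw": 0.5}, {"offset": [0, -0.6, 0], "delta_rot": [0, 0, 0], "jaw": 0.5}, {"offset": [0, -0.8, 0], "delta_rot": [0, 0, 0], "jaw": 0.5}, {"offset": [0, -0.9, 0], "delta_rot": [0, 0, 0], "jaw": 0.5}, {"offset": [0, -0.9, 0], "delta_rot": [0, 0, 0], "jaw": 0.5}, {"offset": [0, -0.9, 0], "delta_rot": [0, 0, 0], "jaw": 0.5}, {"offset": [0, -0.9, 0], "delta_rot": [0, 0, 0], "jaw": 0.5}]'

```text
time: 10.95
position: [0.4911, -0.1493, 0.0559]
tool_rot: [0.676, 0.737, 0.002, 0.005]
ft_force: [10.5, -1.0, -9.0]
grip_width: 0.0178
```

```bash
python3 - <<'E'
from h import *
im=camera("scene")[:,:,::-1];cv2.imwrite("pics/scene12.png",im)
cv2.imwrite("pics/sc12.png",cv2.resize(im[235:290,245:305],None,fx=10,fy=10,interpolation=cv2.INTER_CUBIC))
s=get_obs();print(s["position"],s["ft_force"],s["grip_width"],np.linalg.norm(s["position"][:2]-[.5606,-.1423]))
u=np.array([np.cos(.087),np.sin(.087),0])
o=np.array([.5607,-.1413,.06])
for k in(.04,.045,.05,.06):print(k,(proj("scene",[o+k*u])-[245,235])*10)
E
```

```text
[ 0.49109662 -0.14924998  0.05589533] [11.59909699 -2.18131496 -8.2557294 ] 0.0180345680499334 0.06984999183718159
0.04 [[338.11207216 370.81865228]]
0.045 [[347.88223387 381.65858347]]
0.05 [[357.70005854 392.5516394 ]]
0.06 [[377.4801333  414.49873374]]
```

View pics/sc12.png

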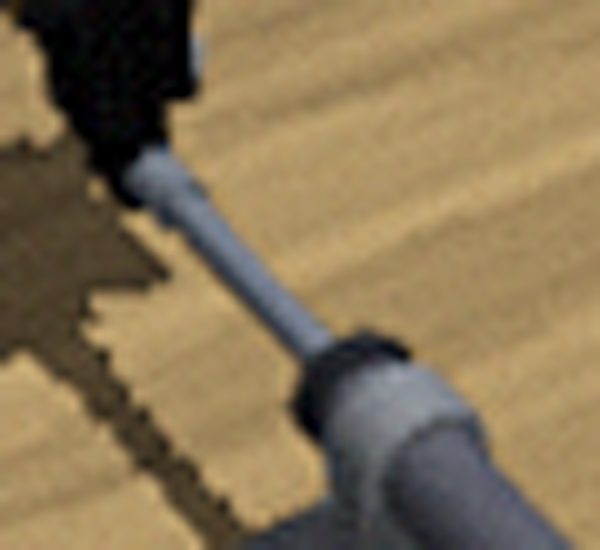

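The scene camera looks from behind the collar, whose rim hides about 11 mm of rod, so a band half out cannot be seen from there. I'll check the draw by tracking the dark-grip/ferrule boundary along the rod axis before and after, and look at the top view.

```bash
python3 - <<'E'
from h import *
u=np.array([np.cos(.087),np.sin(.087),0]);o=np.array([.5607,-.1413,.06])
def edge(im,s,lo,hi):
    g=cv2.cvtColor(im,cv2.COLOR_BGR2GRAY).astype(np.float32)
    ks=np.arange(lo,hi,.0005); p=proj("scene",[o+[0,0,s]+k*u for k in ks]).astype(np.float32)
    v=cv2.remap(g,p[:,0].reshape(-1,1),p[:,1].reshape(-1,1),cv2.INTER_LINEAR)[:,0]
    t=(v.min()+v[-10:].max())/2*0.9
    i=np.argmax(v>60); return ks[i],v[::6].round(0)
a=cv2.imread("pics/scene0.png");
for nm,lo,hi in(("scene0",0.0,.035),("scene11",-.06,-.03),("scene12",-.07,-.035)):
    for s in(0,.003): 
        e,v=edge(cv2.imread(f"pics/{nm}.png"),s,lo,hi); print(nm,s,e,v)
im=camera("top")[:,:,::-1];cv2.imwrite("pics/tc12.png",cv2.resize(im[200:275,325:425],None,fx=7,fy=7,interpolation=cv2.INTER_CUBIC))
E
```

```text
scene0 0 0.003 [ 20.  63. 106. 115. 111. 112. 100.  88. 103.  97.  49.  32.]
scene0 0.003 0.005 [  9.  24.  76. 112. 120. 118. 113. 100.  97. 107.  95.  45.]
scene11 0 -0.0595 [ 53. 110. 122. 125. 124. 119. 105. 103. 112. 125.]
scene11 0.003 -0.057499999999999996 [ 21.  74. 125. 131. 130. 128. 121. 104. 102. 117.]
scene12 0 -0.068 [ 27.  84. 117. 131. 125. 120. 114. 110. 113. 121. 126. 127.]
scene12 0.003 -0.0655 [  9.  39.  89. 122. 134. 130. 124. 119. 112. 115. 121. 130.]
```

View pics/tc12.png

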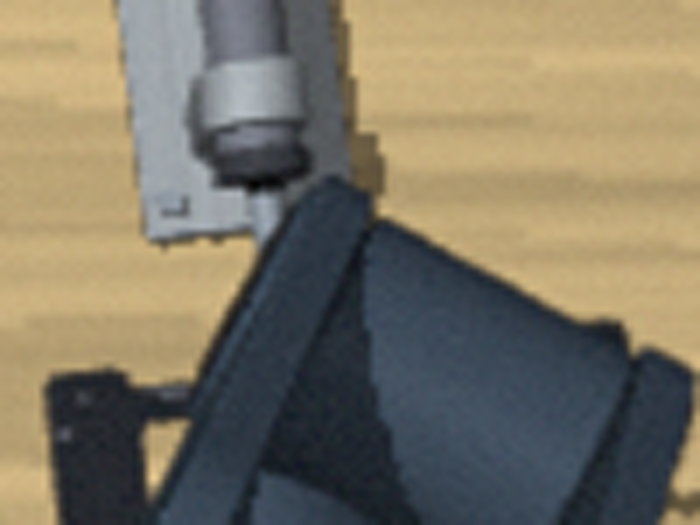

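The boundary moved 70.5-71 mm by image, against 69.9 mm by TCP. In the top view a short dark strip of band shows at the collar (260,183), with bright rod below it. I'll check once for steadiness, then hand in.

drive_tool --plan '[{"offset": [0, 0, 0], "delta_rot": [0, 0, 0], "jaw": 0.5}, {"offset": [0, 0, 0], "delta_rot": [0, 0, 0], "jaw": 0.5}, {"offset": [0, 0, 0], "delta_rot": [0, 0, 0], "jaw": 0.5}, {"offset": [0, 0, 0], "delta_rot": [0, 0, 0], "jaw": 0.5}, {"offset": [0, 0, 0], "delta_rot": [0, 0, 0], "jaw": 0.5}, {"offset": [0, 0, 0], "delta_rot": [0, 0, 0], "jaw": 0.5}, {"offset": [0, 0, 0], "delta_rot": [0, 0, 0], "jaw": 0.5}, {"offset": [0, 0, 0], "delta_rot": [0, 0, 0], "jaw": 0.5}]'

```text
time: 11.72
position: [0.4911, -0.1492, 0.0559]
tool_rot: [0.676, 0.737, 0.002, 0.005]
ft_force: [10.5, -2.7, -8.8]
grip_width: 0.0174
```

```bash
python3 - <<'E'
from h import *
s=get_obs();print(s["time"],s["position"],s["ft_force"],s["grip_width"],np.linalg.norm(s["position"][:2]-[.5606,-.1423]),abs(s["joint_velocities"]).max())
im=camera("scene")[:,:,::-1];cv2.imwrite("pics/scene13.png",im)
print(hand_in())
E
```

```text
11.7167 [ 0.49112317 -0.14924255  0.05590421] [10.48566914 -2.70596334 -8.84334858] 0.01738626282718689 0.06982284073165512 0.00196043569231189
the job is handed in; nothing more can be done
None
```

View pics/scene13.png

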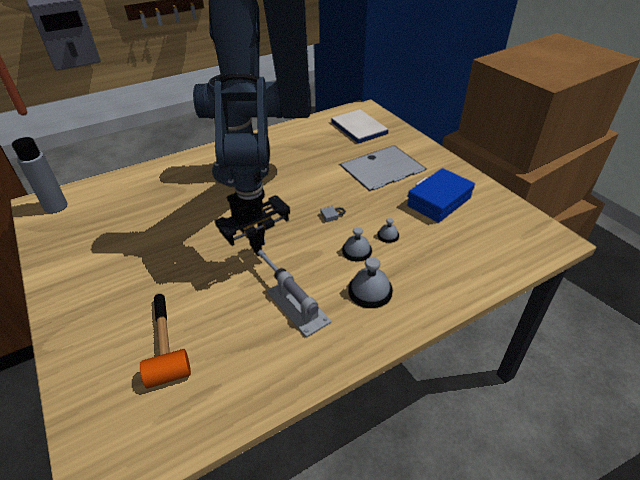

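The bell has been rung and the rod is drawn with its band at the tube's mouth. I handed the job in at about 11.8 s, with the gripper still holding the rod.

- **Bell:** I pressed the middle-sized bell (foot measured 88 mm) onto its stop. It read 17 N with no further travel, and I held it there for over 0.3 s. In the later pictures its plunger is back up.
- **Rod:** The grip was held with a 50 N squeeze. The rod is out 69.8 mm by tool travel and 70.5–71 mm by tracking the grip's edge in the pictures. It was steady, with a pull of about 10.5 N.
- **Bystanders:** The tin, padlock and mallet look unmoved in the last picture. The whistle is hidden behind the gripper there; it was in place when last seen.

**Checks that disagreed or fell short:**
- The reported tool height was about 19–23 mm lower than the true fingertips, both at the bell contact and in the pictures. I corrected for it when grasping.
- The scene camera cannot see the band, because the collar hides it. It showed only as a short dark strip in the top view.
- I made one short move in the wrong direction after the bell, which touched nothing.

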